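# Put the left- and right-hand drive rails away in their trays

## Task

Four slide-in drive rails from the media PC lie mixed on the desk: a long and a short left-hand one and their mirror-image right-hand partners. Put each rail away in the tray of its hand, the long one in the long slot and the short one in the short slot, standing upright and right down on the slot's floor with its thumb tab in the notch. Leave the drives, the screwdriver and everything else where they lie.

Things in the scene. Friction and masses are not known exactly. Their poses are not given: they have to be found in the camera images.
- tray_left: Dark tray, fixed, for left-hand rails, 138 (x) x 120 (y) x 13 mm; a long and a short L slot, 10 mm deep to a grey floor, 7 mm clear round the rail. Origin: underside centre. Slots run along x; notches at their +x ends turn to +y (left, seen from the -x end). Seated rail origins in its frame: long (0, -40, 3), short (-18, 12, 3) mm, rail x along tray x; bars 38 mm apart: open fingers little.
- tray_right: Dark tray, fixed, for right-hand rails, 138 (x) x 120 (y) x 13 mm; a long and a short L slot, 10 mm deep to a grey floor, 7 mm clear round the rail. Origin: underside centre. Slots run along x; notches at their +x ends turn to -y (right, seen from the -x end). Seated rail origins in its frame: long (0, 40, 3), short (-18, -12, 3) mm, rail x along tray x; bars 38 mm apart: open fingers little.
- rail_left_long: Long left-hand rail, pale plastic, 40 g, loose, upright on its long edge: bar 112 (x) x 14 (y) x 26 mm (z); at its +x end a thumb tab 7 mm thick, 22 high, sticks out 28 mm from the +y face (turns left seen from above, tab end away from you). Two 4 mm steel pins on the -y face near the ends. Origin: centre of the bar's underside. Grip the bar's middle across its 14 mm.
- rail_left_short: Short left-hand rail, pale plastic, 40 g, loose, upright on its long edge: bar 76 (x) x 14 (y) x 26 mm (z); at its +x end a thumb tab 7 mm thick, 22 high, sticks out 28 mm from the +y face (turns left seen from above, tab end away from you). Two 4 mm steel pins on the -y face near the ends. Origin: centre of the bar's underside. Grip the bar's middle across its 14 mm.
- rail_right_long: Long right-hand rail, pale plastic, 40 g, loose, upright on its long edge: bar 112 (x) x 14 (y) x 26 mm (z); at its +x end a thumb tab 7 mm thick, 22 high, sticks out 28 mm from the -y face (turns right seen from above, tab end away from you). Two 4 mm steel pins on the +y face near the ends. Origin: centre of the bar's underside. Grip the bar's middle across its 14 mm.
- rail_right_short: Short right-hand rail, pale plastic, 40 g, loose, upright on its long edge: bar 76 (x) x 14 (y) x 26 mm (z); at its +x end a thumb tab 7 mm thick, 22 high, sticks out 28 mm from the -y face (turns right seen from above, tab end away from you). Two 4 mm steel pins on the +y face near the ends. Origin: centre of the bar's underside. Grip the bar's middle across its 14 mm.
- ssd: Bystander: dark flat 2.5 inch solid-state drive, 70 x 101 x 8 mm, lying loose just behind the rails. Origin: centre of its underside.
- hard_disk: Bystander: grey 3.5 inch hard disk, 102 x 147 x 27 mm, lying loose just behind the rails. Origin: centre of its underside.
- screwdriver: Bystander: thin screwdriver with black and yellow handle, 186 mm long (y), lying loose at the near left of the rails. Origin: under its middle.

How it is judged:
At the end, for the whole second after the job is handed in: Every rail seated in its own slot of its hand's tray: within 10 mm of the slot centre both ways, 0.25 rad of its direction, upright within 0.08 rad, underside at most 3 mm off the slot floor, at rest. The SSD, hard disk and screwdriver within 15 mm of where they started (x of rail_left_long in the frame of tray_left between -0.01 and 0.01 m and y of rail_left_long in the frame of tray_left between -0.05 and -0.03 m and z of each of rail_left_long, rail_left_short in the frame of tray_left below 0.006 m and angle between each of rail_left_long, rail_left_short, rail_right_long, rail_right_short's own z axis and vertical below 0.08 rad and angle between the x axis of each of rail_left_long, rail_left_short and the x axis of tray_left, either way round below 0.25 rad and linear speed of each of rail_left_long, rail_left_short, rail_right_long, rail_right_short below 0.02 m/s and x of rail_left_short in the frame of tray_left between -0.028 and -0.008 m and y of rail_left_short in the frame of tray_left between 0.002 and 0.022 m and x of rail_right_long in the frame of tray_right between -0.01 and 0.01 m and y of rail_right_long in the frame of tray_right between 0.03 and 0.05 m and z of each of rail_right_long, rail_right_short in the frame of tray_right below 0.006 m and angle between the x axis of each of rail_right_long, rail_right_short and the x axis of tray_right, either way round below 0.25 rad and x of rail_right_short in the frame of tray_right between -0.028 and -0.008 m and y of rail_right_short in the frame of tray_right between -0.022 and -0.002 m and distance of each of ssd, hard_disk, screwdriver from where it was at the start of the episode below 0.015 m); the robot touches nothing.
It fails at once if the ssd is disturbed (moved more than 15 mm) (distance of ssd from where it was at the start of the episode above 0.015 m).
It fails at once if the hard disk is disturbed (moved more than 15 mm) (distance of hard_disk from where it was at the start of the episode above 0.015 m).
It fails at once if the screwdriver is disturbed (moved more than 15 mm) (distance of screwdriver from where it was at the start of the episode above 0.015 m).
It also fails if it takes over 115 s, if anything falls off the work surface, if the arm or the gripper's body presses on something with over 40 N, if the wrist force passes 120 N, or if a joint passes its speed limit or range.

## Robot

A 7-joint arm with a two-finger parallel gripper is mounted at the origin on a cart in front of the work surface, level with it; the furniture and walls round the work are solid. World frame = base frame: x ahead of the robot, y to its left, z up, the work surface at z = 0. Lengths are in m, angles in rad, forces in N, time in s.
With the tool pointing down it reaches from about 0.425 to 0.975 m from the base axis. Payload 16.7 kg.
Tool frame: the origin (TCP) lies at the centre of the arm's flange, where the gripper is bolted on; the fingertips stand 173 mm ahead of it and the grasp point (between the pads) lies 155 mm ahead of it; z points along the fingers, y is the line along which they close (so a half turn about z gives the same grasp; the last joint's range is limited). The gripper opens to 85 mm and grips with 20 to 120 N. Pads are 22 mm wide; open, the fingers measure 114 mm over their backs; the gripper's body (76 mm by 85 mm) begins 54 mm behind the grasp point. The pads swing forward as they close: fully open they stand 13 mm farther back than shut.
Start: joints at [1.194, 0.426, 0.074, 1.606, -0.034, 1.111, -0.067], TCP at [0.152, -0.658, 0.405] pointing down, gripper open.
Joint ranges: [-2.85, 2.85], [-0.5, 2.14], [-1.23, 1.37], [0.21, 2.46], [-1.02, 4.16], [0.16, 2.05], [-2.73, 2.73]. Speed limits (rad/s): [1.89, 1.89, 2.39, 2.39, 3.01, 3.01, 3.01].

## Interface

Orientations are given as a 3x3 rotation matrix whose columns are the frame's x, y, z axes.
In Python, from workcell import robot gives the robot as it stands.
- The arm moves only by the tool arm_command, never from a script. Its argument "steps" is text: rows parted by semicolons, each of 7 numbers parted by spaces: the shift along the world's x, y, z scaled (see below), then the turn, a rotation vector about the world's x, y, z scaled (see below), then the finger opening in mm, from 0 to 85.4. A call has 1 to 12 rows; each row shifts and turns the commanded pose from where the row before left it; what a row does not reach is not made up. The controller multiplies each number of a shift by 300 mm and each number of a turn by 6 degrees. A row lasts 1/12 s, in which the tool goes at most 41.7 mm and 7.16 degrees, less where a joint would pass 70% of its speed; a pose out of reach is approached as far as the arm can. A call with a number of a shift or a turn outside -1 to 1 is refused whole. A call with a gripper value outside its range is refused whole. The fingers move at their own pace and stop on an object; "grip_force" is the grip in N (left out, the last holds). Time passes only in rows, so rows that do not move let the fingers close. It gives the time, the measured TCP pose, the force, the opening and the grip force at its end, in the units of the state.
- robot.get_obs(): the state, without advancing time (a new reading comes with each control period).
- robot.read_camera(name): name is "side" or "top"; returns a dict with "image" (400x640x3 uint8, red, green, blue), "fx", "fy", "cx", "cy" (pixels), "extrinsics" (4x4, takes a point from world to camera coordinates). Camera axes: x right, y down, z forward; pixel columns grow to the right and rows downward; lengths in m; the calibration is good to about 2 mm. A picture is of the moment at which its call begins. There is no depth.
- robot.hand_in(): hands the job in; it is judged then, once.
The state is a dict: "t": time; "joint_positions": joint angles; "dq": joint speeds; "effort": joint torques, N m; "eef_pos": TCP position; "tcp_rot": TCP orientation; "ft_force": force on the tool from outside, world axes, zero at the start; "ft_torque": the same for the moment, N m; "finger_gap": opening from 0.0 (shut) to 1.0 (fully open); "gripper_force": force on a finger pad.
Only numpy, scipy, OpenCV 4.12 (cv2) and the standard library are available. Lean on these libraries where they do the work, as an engineer would, in place of code of your own. Each camera call takes 0.05 s, during which the arm holds its last target. There are 200 camera calls.

## Working session

There is one attempt and no reset: what is moved stays moved. The work goes in short steps, Python scripts to look and compute and a tool call to move; the robot and the scene stay as the last step left them, time stands still between calls to the robot, and variables do not carry over. Pictures are saved under pics/ and viewed, at most 16 in all, crops included, and the job is handed in when it is done.

Besides the shell and the picture viewer there is one more tool, called after "Call:" as name(argument=value, ...) on one line, values as JSON. arm_command: Moves the arm, as the interface text tells. Shifts and turns lie within -1 to 1; 1 stands for 300 mm of shift or 6 degrees of turn. Its arguments: {"type":"object","properties":{"steps":{"type":"string"},"grip_force":{"type":"number"}},"required":["steps"]}

```bash
mkdir -p pics; ls
cat > h.py <<'E'
import numpy as np, cv2
from workcell import robot
def cam(n):
    c=robot.read_camera(n); c['bgr']=cv2.cvtColor(c['image'],cv2.COLOR_RGB2BGR); return c
def ray(c,uv,z):
    E=np.array(c['extrinsics']);R,t=E[:3,:3],E[:3,3]
    d=R.T@np.array([(uv[0]-c['cx'])/c['fx'],(uv[1]-c['cy'])/c['fy'],1]);o=-R.T@t
    return o+d*(z-o[2])/d[2]
def proj(c,p):
    E=np.array(c['extrinsics']);q=E[:3,:3]@np.array(p)+E[:3,3]
    return np.array([c['fx']*q[0]/q[2]+c['cx'],c['fy']*q[1]/q[2]+c['cy']])
E
python3 - <<'E'
from h import *
for n in('top','side'):
    c=cam(n);cv2.imwrite(f'pics/{n}0.png',c['bgr']);print(n,c['fx'],c['cx'],c['cy'],np.round(c['extrinsics'],3).tolist())
o=robot.get_obs();print({k:np.round(v,3).tolist() for k,v in o.items()})
E
```

```text
pics
top 376.35409580620234 321.4502008026429 205.95985294323603 [[0.016, -0.999, 0.029, -0.093], [-0.985, -0.021, -0.169, 0.57], [0.169, -0.025, -0.985, 0.978], [0.0, 0.0, 0.0, 1.0]]
side 431.9339953570747 315.0143961355986 202.729980255415 [[-0.996, -0.092, 0.01, 0.569], [-0.048, 0.426, -0.903, 0.082], [0.079, -0.9, -0.429, 0.864], [0.0, 0.0, 0.0, 1.0]]
{'t': 0.1, 'joint_positions': [1.194, 0.427, 0.074, 1.607, -0.034, 1.111, -0.067], 'dq': [0.001, -0.003, -0.0, 0.0, -0.001, 0.0, 0.0], 'effort': [0.007, -95.153, 3.771, -46.44, 0.02, 0.007, 0.0], 'eef_pos': [0.152, -0.658, 0.404], 'tcp_rot': [[0.974, 0.225, -0.0], [0.225, -0.974, 0.001], [-0.0, -0.001, -1.0]], 'ft_force': [-0.658, 0.741, -0.053], 'ft_torque': [-0.04, 0.012, -0.009], 'gripper_force': 0.0, 'finger_gap': 0.999}
```

View pics/top0.png

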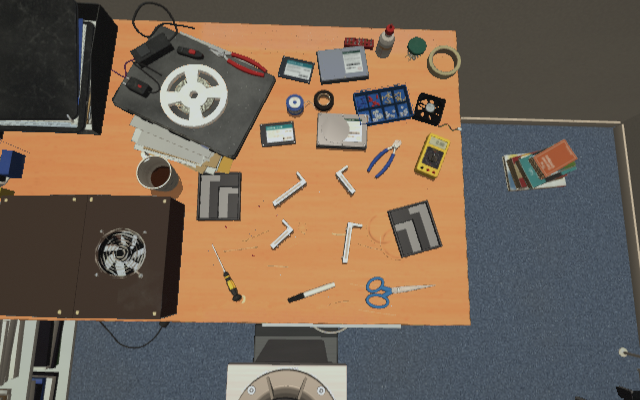

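View pics/side0.png

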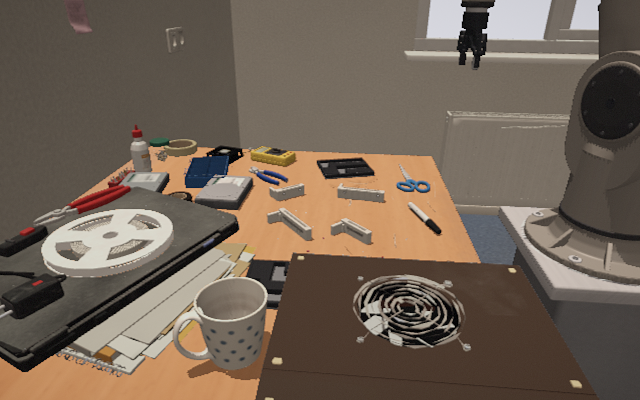

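The top view shows four pale rails at about (290,190), (345,180), (283,235) and (349,242). The trays are at (219,197) and (414,229), and the screwdriver is at (228,275). I'll zoom in and segment.

```bash
cat > seg.py <<'E'
from h import *
c=cam('top');im=c['bgr'];hsv=cv2.cvtColor(im,cv2.COLOR_BGR2HSV)
m=((hsv[...,1]<60)&(hsv[...,2]>150)).astype(np.uint8)*255
cs,_=cv2.findContours(m,cv2.RETR_EXTERNAL,cv2.CHAIN_APPROX_NONE)
x0,y0,x1,y1=180,110,450,310
for k in cs:
    if cv2.contourArea(k)<60: continue
    x,y,w,h=cv2.boundingRect(k)
    if x<240 or x>380 or y<155 or y>280: continue
    print('rail',x,y,w,h,cv2.contourArea(k))
    P=np.array([ray(c,p[0],.026)[:2] for p in k],np.float32)
    a=cv2.approxPolyDP(k,2.0,True)
    print(' ',[(tuple(p[0]),tuple(np.round(ray(c,p[0],.026)[:2]*1000).astype(int))) for p in a.astype(int)])
    r=cv2.minAreaRect(P*1000);print('  mar',np.round(r[0]),np.round(r[1]),round(r[2],1))
d=((hsv[...,2]<75)).astype(np.uint8)*255
d=cv2.morphologyEx(d,cv2.MORPH_CLOSE,np.ones((13,13)))
cs,_=cv2.findContours(d,cv2.RETR_EXTERNAL,cv2.CHAIN_APPROX_NONE)
for k in cs:
    x,y,w,h=cv2.boundingRect(k)
    if cv2.contourArea(k)<1000 or y<150 or y>250 or x<190 or x>440: continue
    P=np.array([ray(c,p[0],.013)[:2] for p in k],np.float32)
    r=cv2.minAreaRect(P*1000);print('tray',x,y,w,h,np.round(r[0],1),np.round(r[1],1),round(r[2],1))
    print(np.round(cv2.boxPoints(r)).tolist())
cv2.imwrite('pics/crop1.png',cv2.resize(im[150:290,190:450],None,fx=3,fy=3,interpolation=cv2.INTER_CUBIC))
E
python3 seg.py
```

```text
rail 342 222 20 41 167.0
  [((np.int64(361), np.int64(224)), (np.int64(527), np.int64(-194))), ((np.int64(348), np.int64(222)), (np.int64(532), np.int64(-158))), ((np.int64(343), np.int64(262)), (np.int64(421), np.int64(-145))), ((np.int64(347), np.int64(260)), (np.int64(427), np.int64(-156))), ((np.int64(351), np.int64(227)), (np.int64(518), np.int64(-166)))]
  mar [ 475. -166.] [ 38. 113.] 79.0
rail 270 219 23 30 138.0
  [((np.int64(283), np.int64(219)), (np.int64(536), np.int64(23))), ((np.int64(287), np.int64(229)), (np.int64(509), np.int64(11))), ((np.int64(270), np.int64(245)), (np.int64(464), np.int64(56))), ((np.int64(273), np.int64(248)), (np.int64(456), np.int64(47))), ((np.int64(292), np.int64(230)), (np.int64(506), np.int64(-3)))]
  mar [491.  24.] [37. 84.] 66.4
rail 273 172 33 34 178.0
  [((np.int64(298), np.int64(172)), (np.int64(672), np.int64(-15))), ((np.int64(300), np.int64(181)), (np.int64(646), np.int64(-22))), ((np.int64(274), np.int64(200)), (np.int64(589), np.int64(49))), ((np.int64(274), np.int64(205)), (np.int64(575), np.int64(49))), ((np.int64(305), np.int64(182)), (np.int64(643), np.int64(-36)))]
  mar [616.   7.] [ 36. 116.] 52.8
rail 336 165 19 29 119.5
  [((np.int64(346), np.int64(165)), (np.int64(695), np.int64(-152))), ((np.int64(336), np.int64(173)), (np.int64(671), np.int64(-123))), ((np.int64(352), np.int64(193)), (np.int64(614), np.int64(-169))), ((np.int64(354), np.int64(189)), (np.int64(626), np.int64(-175))), ((np.int64(341), np.int64(173)), (np.int64(672), np.int64(-137)))]
  mar [ 654. -159.] [75. 39.] 37.4
tray 387 201 55 56 [ 518.8 -345.9] [134.5 121. ] 16.4
[[437.0, -307.0], [471.0, -423.0], [600.0, -385.0], [566.0, -269.0]]
```

View pics/crop1.png

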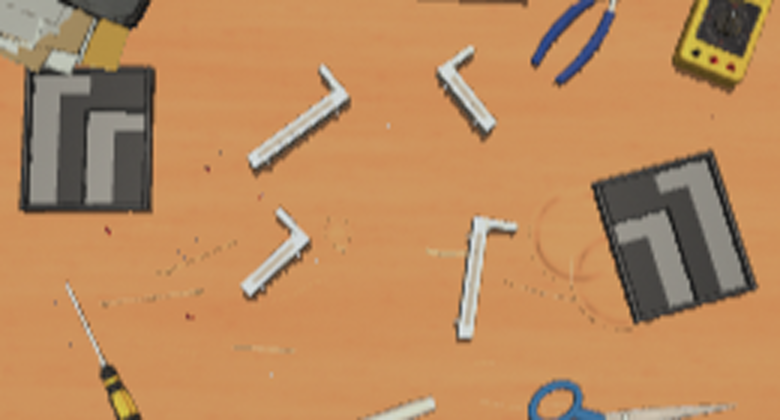

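The image-left tray's notches turn right, so it is tray_right. The image-right tray is tray_left, turned about 16°. The left rails are the two image-left ones (long on top), and the right rails are the two image-right ones (short on top). Next I'll measure the trays more exactly.

```bash
cat > tray.py <<'E'
from h import *
c=cam('top');E=np.array(c['extrinsics']);print('cam',-E[:3,:3].T@E[:3,3])
hsv=cv2.cvtColor(c['bgr'],cv2.COLOR_BGR2HSV)
g=((hsv[...,1]<70)&(hsv[...,2]>90)&(hsv[...,2]<190)).astype(np.uint8)   # slot floors
d=(hsv[...,2]<100).astype(np.uint8)
for nm,(x,y,w,h) in dict(right=(192,171,56,54),left=(383,197,64,64)).items():
    mask=np.zeros_like(g);mask[y:y+h,x:x+w]=1
    nb=((hsv[...,1]<110)|(hsv[...,2]<100)).astype(np.uint8)*mask
    n,l,s,ce=cv2.connectedComponentsWithStats(nb);k=1+np.argmax(s[1:,4])
    cs,_=cv2.findContours((l==k).astype(np.uint8),cv2.RETR_EXTERNAL,cv2.CHAIN_APPROX_NONE)
    K=max(cs,key=cv2.contourArea)
    for z in(0,.013):
        r=cv2.minAreaRect(np.array([ray(c,p[0],z)[:2]*1000 for p in K],np.float32))
        print(nm,z,np.round(r[0],1),np.round(r[1],1),round(r[2],1))
    a=cv2.approxPolyDP(K,4,True);print([(p[0].tolist(),np.round(ray(c,p[0],.013)[:2]*1000).tolist()) for p in a])
    n,l,s,ce=cv2.connectedComponentsWithStats(g*mask)
    for i in range(1,n):
        if s[i,4]<40: continue
        cs,_=cv2.findContours((l==i).astype(np.uint8),cv2.RETR_EXTERNAL,cv2.CHAIN_APPROX_NONE)
        a=cv2.approxPolyDP(cs[0],2,True)
        print('  slot',s[i].tolist(),[np.round(ray(c,p[0],.013)[:2]*1000).astype(int).tolist() for p in a])
E
python3 tray.py
```

```text
cam [ 0.39714734 -0.05666751  1.06227282]
right 0 [604.7 210.1] [142.7 124.1] 1.2
right 0.013 [602.2 206.9] [141.  122.6] 1.2
[([198, 171], [671.0, 270.0]), ([197, 219], [533.0, 263.0]), ([238, 220], [533.0, 149.0]), ([241, 174], [665.0, 147.0])]
  slot [200, 171, 21, 47, 482] [[672, 224], [672, 253], [663, 232], [660, 260], [539, 255], [540, 233], [640, 236], [643, 208], [652, 206], [661, 210], [663, 227]]
  slot [218, 187, 20, 31, 343] [[626, 205], [540, 205], [541, 180], [603, 184], [610, 156], [624, 157]]
left 0 [ 521.  -349.8] [139.  123.9] 16.4
left 0.013 [ 519.5 -346.2] [137.3 122.4] 16.4
[([426, 200], [601.0, -383.0]), ([387, 211], [567.0, -270.0]), ([401, 257], [438.0, -307.0]), ([441, 246], [471.0, -421.0])]
  slot [408, 203, 31, 45, 460] [[577, -330], [560, -335], [563, -364], [470, -390], [473, -410], [590, -379]]
  slot [395, 220, 26, 33, 354] [[530, -295], [511, -295], [514, -323], [453, -341], [459, -361], [543, -338]]
```

Run:
```python
from h import *
a=cam('top');b=cam('side')
P=lambda c:np.array([[c['fx'],0,c['cx']],[0,c['fy'],c['cy']],[0,0,1]])@np.array(c['extrinsics'])[:3]
X=cv2.triangulatePoints(P(a),P(b),np.array([[183.,196]]).T,np.array([[285.,256]]).T);X=(X/X[3])[:3,0];print('case corner',X,proj(a,X),proj(b,X))
for n,p in dict(LL=(.6135,.010,.026),LS=(.485,.026,.026),RL=(.4757,-.157,.026),RS=(.646,-.1504,.026),tL=(.5198,-.347,.013),tR=(.602,.2065,.013)).items(): print(n,proj(a,p),proj(b,p))
for z in(.0,.1): print('mug right edge',z,ray(a,(178,175),z))
cv2.imwrite('pics/side1.png',cv2.resize(b['bgr'][150:310,230:430],None,fx=3.5,fy=3.5))
cv2.imwrite('pics/top1.png',cv2.resize(a['bgr'][140:240,130:260],None,fx=5,fy=5))
```

```text
case corner [0.58610977 0.27510333 0.10461825] [182.96345672 193.78422933] [287.94129754 256.6405244 ]
LL [288.40985707 191.88116039] [294.45620804 219.08496994]
LS [281.12414941 237.55881067] [356.85789211 226.00950236]
RL [347.58125069 242.16876722] [361.10342685 189.82808765]
RS [345.51810618 181.86997376] [290.01630669 187.69689403]
tL [414.38653663 228.08548197] [344.75750275 166.30220397]
tR [218.7827795  195.31053629] [285.53556789 280.6381322 ]
mug right edge 0.0 [0.661435   0.32974085 0.        ]
mug right edge 0.1 [0.63655555 0.29336523 0.1       ]
```

View pics/side1.png

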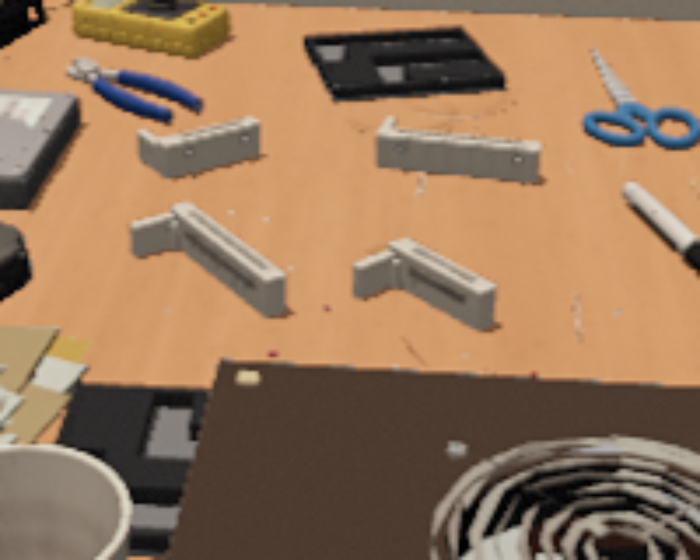

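View pics/top1.png

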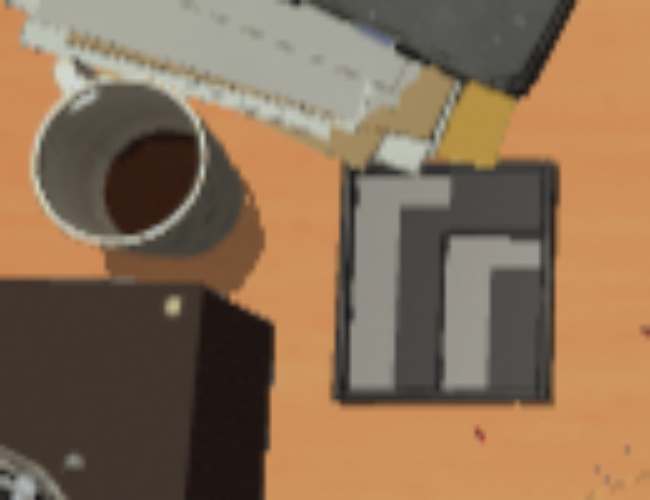

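Zoomed crops: the rails look as expected, upright. The case's top corner is at top (171,197) and side (293,253), and its bottom corner is at top (184,205).

Run:
```python
from h import *
a=cam('top');b=cam('side')
P=lambda c:np.array([[c['fx'],0,c['cx']],[0,c['fy'],c['cy']],[0,0,1]])@np.array(c['extrinsics'])[:3]
def tri(u,v):
    X=cv2.triangulatePoints(P(a),P(b),np.array([u]).T,np.array([v]).T);X=(X/X[3])[:3,0];print(X,proj(a,X),proj(b,X))
tri((171.,197.5),(293.,253.5)); print(ray(a,(184,205),0)); print(ray(a,(171.5,172),.1))
```

```text
[0.57403741 0.29744322 0.12426594] [170.99874748 196.73212016] [294.04970607 253.72624221]
[0.57441093 0.30591702 0.        ]
[0.64419303 0.31075834 0.1       ]
```

Call:
arm_command(steps="0.06 0.1 0 0 0 -0.3 40;0.06 0.1 0 0 0 -1 40", grip_force=40)

```text
t: 0.57
eef_pos: [0.1868, -0.5978, 0.4041]
tcp_rot: [[0.996, 0.088, -0.001], [0.088, -0.996, 0.0], [-0.001, -0.0, -1.0]]
ft_force: [1.9, -0.5, 0.4]
finger_gap: 0.748
gripper_force: 0.0
```

Call:
arm_command(steps="0.068 0.104 0 0 0 -0.98 40;0.068 0.104 0 0 0 -0.98 40;0.068 0.104 0 0 0 0 40;0.068 0.104 0 0 0 0 40;0.068 0.104 0 0 0 0 40;0.068 0.104 0 0 0 0 40;0.068 0.104 0 0 0 0 40;0.068 0.104 0 0 0 0 40;0.068 0.104 0 0 0 0 40;0.068 0.104 0 0 0 0 40;0.068 0.104 0 0 0 0 40;0.068 0.104 0 0 0 0 40")

```text
t: 1.57
eef_pos: [0.4331, -0.2216, 0.405]
tcp_rot: [[0.993, -0.115, 0.001], [-0.115, -0.993, -0.0], [0.001, 0.0, -1.0]]
ft_force: [0.8, -1.8, 0.2]
finger_gap: 0.463
gripper_force: 0.0
```

Call:
arm_command(steps="0.072 0.111 -0.04 0 0 0 40;0.071 0.111 -0.08 0 0 0 40;0 0 -0.12 0 0 0 40;0 0 -0.12 0 0 0 40;0 0 -0.12 0 0 0 40;0 0 -0.12 0 0 0 40;0 0 -0.08 0 0 0 40;0 0 -0.05 0 0 0 40;0 0 0 0 0 0 40;0 0 0 0 0 0 40")

```text
t: 2.4
eef_pos: [0.4733, -0.1599, 0.1879]
tcp_rot: [[0.993, -0.114, -0.001], [-0.114, -0.993, 0.0], [-0.001, -0.0, -1.0]]
ft_force: [0.1, 0.1, 0.6]
finger_gap: 0.471
gripper_force: 0.0
```

Run:
```python
from h import *
a=cam('top');b=cam('side')
A=cv2.resize(a['bgr'][140:300,280:440],None,fx=2.5,fy=2.5);B=cv2.resize(b['bgr'][130:230,290:450],None,fx=2.5,fy=2.5)
cv2.imwrite('pics/g1.png',np.hstack([A,cv2.copyMakeBorder(B,0,150,0,0,0)]))
print(robot.get_obs()['eef_pos'])
```

```text
[ 0.4738471  -0.16013251  0.18922642]
```

View pics/g1.png

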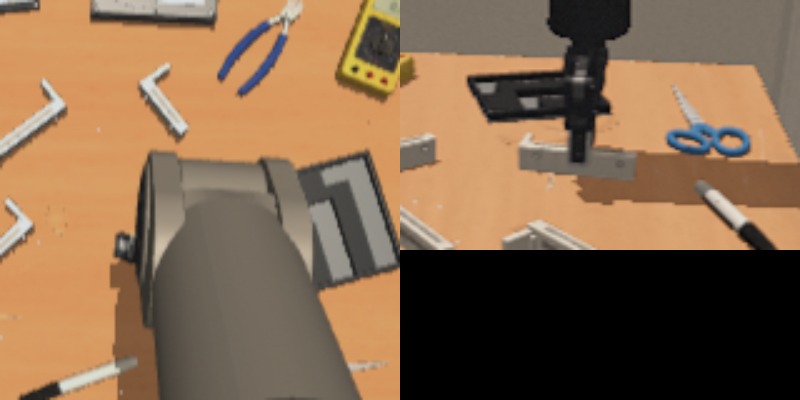

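The side view shows the fingers straddling the long right rail at its middle. I'll grip and lift.

Call:
arm_command(steps="0 0 -0.012 0 0 0 20;0 0 0 0 0 0 8;0 0 0 0 0 0 8;0 0 0 0 0 0 8;0 0 0 0 0 0 8;0 0 0 0 0 0 8;0 0 0 0 0 0 8;0 0 0 0 0 0 8;0 0 0.1 0 0 0 8;0 0 0.12 0 0 0 8;0 0 0.12 0 0 0 8;0 0 0 0 0 0 8")

```text
t: 3.5
eef_pos: [0.4749, -0.1604, 0.2928]
tcp_rot: [[0.993, -0.115, 0.008], [-0.115, -0.993, -0.002], [0.008, 0.001, -1.0]]
ft_force: [2.6, -0.3, 0.7]
finger_gap: 0.154
gripper_force: 39.2
```

Run:
```python
from h import *
b=cam('side');o=robot.get_obs();print(o['eef_pos'],o['finger_gap'],o['gripper_force'])
cv2.imwrite('pics/g2.png',cv2.resize(b['bgr'][100:250,270:470],None,fx=4,fy=4))
```

```text
[ 0.47431393 -0.16032556  0.29028235] 0.15100814643816035 39.1725879907608
```

View pics/g2.png

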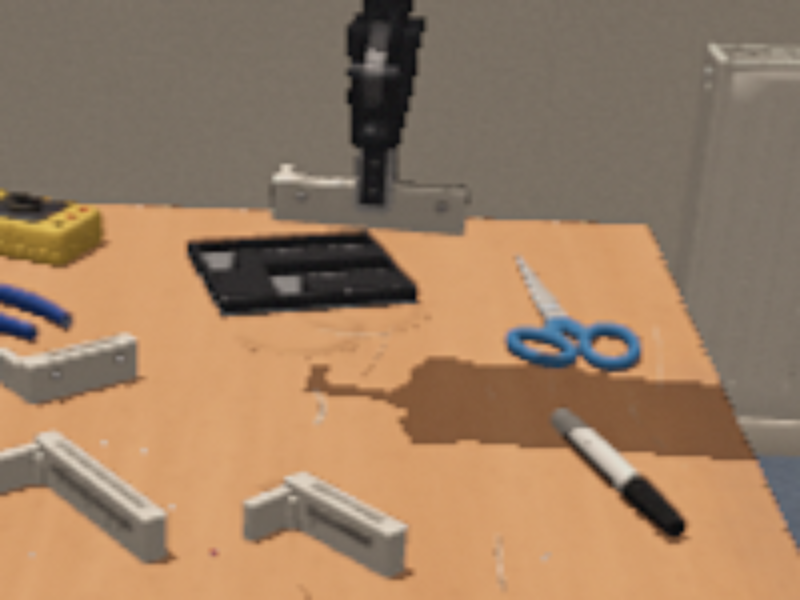

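The rail is held level and centred, with its ends at crop columns 272 and 467 and the grip at 374. I'll carry it to the long slot of tray_right.

Call:
arm_command(steps="0.0347 0.1128 0 0 0 0.675 8;0.0347 0.1128 0 0 0 0.675 8;0.0347 0.1128 0 0 0 0 8;0.0347 0.1128 0 0 0 0 8;0.0347 0.1128 0 0 0 0 8;0.0347 0.1128 0 0 0 0 8;0.0347 0.1128 0 0 0 0 8;0.0347 0.1128 0 0 0 0 8;0.0347 0.1128 0 0 0 0 8;0.0347 0.1128 0 0 0 0 8;0.0347 0.1128 0 0 0 0 8;0.0347 0.1128 0 0 0 0 8")

```text
t: 4.55
eef_pos: [0.5983, 0.2477, 0.2859]
tcp_rot: [[1.0, 0.027, -0.001], [0.027, -1.0, -0.0], [-0.001, 0.0, -1.0]]
ft_force: [0.6, 0.0, -0.4]
finger_gap: 0.151
gripper_force: 39.2
```

Call:
arm_command(steps="0 0 0 0 0 0 8;0 0 0 0 0 0 8;0 0 0 0 0 0 8")

```text
t: 4.8
eef_pos: [0.598, 0.2457, 0.2857]
tcp_rot: [[1.0, 0.027, -0.001], [0.027, -1.0, -0.001], [-0.001, 0.001, -1.0]]
ft_force: [1.4, -0.4, -0.2]
finger_gap: 0.149
gripper_force: 39.3
```

Run:
```python
from h import *
a=cam('top');b=cam('side');
A=cv2.resize(a['bgr'][130:260,130:260],None,fx=3,fy=3);B=cv2.resize(b['bgr'][170:300,170:300],None,fx=3,fy=3)
cv2.imwrite('pics/p1.png',np.hstack([A,B]))
for i in range(3):o=robot.get_obs();print(o['eef_pos'],o['finger_gap'])
```

```text
[0.59822067 0.24468963 0.28617731] 0.14807457691332127
[0.59822067 0.24468963 0.28617731] 0.14807457691332127
[0.59822067 0.24468963 0.28617731] 0.14807457691332127
```

View pics/p1.png

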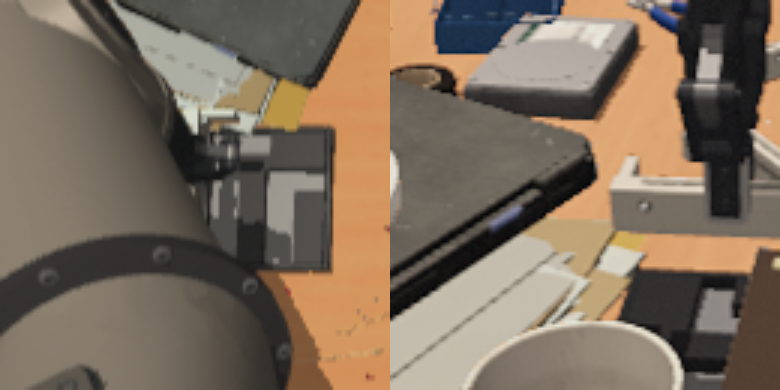

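The arm hides the rail from above. The side view shows it level over the tray, clear of the stack and the mug. I'll lower it.

Call:
arm_command(steps="0.003 0 -0.06 0 0 0 8;0 0 -0.08 0 0 0 8;0 0 -0.06 0 0 0 8;0 0 -0.04 0 0 0 8;0 0 -0.03 0 0 0 8;0 0 -0.02 0 0 0 8;0 0 0 0 0 0 8;0 0 0 0 0 0 8")

```text
t: 5.57
eef_pos: [0.5994, 0.246, 0.1999]
tcp_rot: [[1.0, 0.026, 0.0], [0.026, -1.0, 0.0], [0.0, -0.0, -1.0]]
ft_force: [-0.2, -0.1, -0.9]
finger_gap: 0.152
gripper_force: 39.2
```

Run:
```python
from h import *
b=cam('side');
cv2.imwrite('pics/p2.png',cv2.resize(b['bgr'][170:310,170:350],None,fx=4,fy=4))
o=robot.get_obs();print(o['eef_pos'],o['ft_force'])
```

```text
[0.59949019 0.24616054 0.20029366] [-0.02624001  0.49961168 -0.08121115]
```

View pics/p2.png

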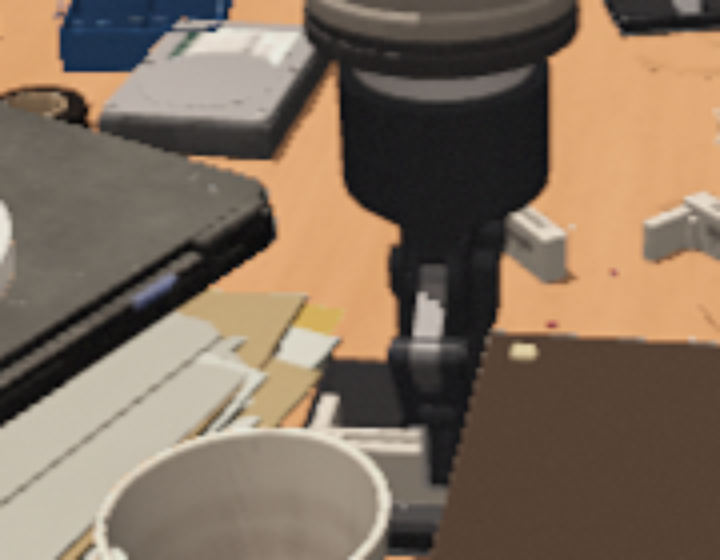

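The rail is over the slot with no contact yet. I'll keep lowering slowly.

Call:
arm_command(steps="0 0 -0.01 0 0 0 8;0 0 -0.01 0 0 0 8;0 0 -0.01 0 0 0 8;0 0 0 0 0 0 8;0 0 0 0 0 0 8")

```text
t: 6.03
eef_pos: [0.5991, 0.2461, 0.1903]
tcp_rot: [[1.0, 0.027, -0.0], [0.027, -1.0, -0.0], [-0.0, 0.0, -1.0]]
ft_force: [0.6, 0.3, -0.8]
finger_gap: 0.151
gripper_force: 39.2
```

Call:
arm_command(steps="0 0 -0.005 0 0 0 8;0 0 -0.005 0 0 0 8;0 0 0 0 0 0 8;0 0 0 0 0 0 8")

```text
t: 6.37
eef_pos: [0.5992, 0.2462, 0.1883]
tcp_rot: [[1.0, 0.027, 0.001], [0.027, -1.0, 0.0], [0.001, -0.0, -1.0]]
ft_force: [-4.6, -2.5, 13.5]
finger_gap: 0.152
gripper_force: 41.0
```

It touched at about 0.1885, which is the expected floor height. I'll release and rise.

Call:
arm_command(steps="0 0 0.004 0 0 0 20;0 0 0 0 0 0 26;0 0 0 0 0 0 28;0 0 0 0 0 0 28;0 0 0.06 0 0 0 28;0 0 0.12 0 0 0 28;0 0 0.12 0 0 0 28;0 0 0.06 0 0 0 28;0 -0.1 0 0 0 0 28;0 -0.12 0 0 0 0 28;0 -0.12 0 0 0 0 28;0 -0.12 0 0 0 0 28")

```text
t: 7.37
eef_pos: [0.5989, 0.1067, 0.2967]
tcp_rot: [[1.0, 0.027, 0.0], [0.027, -1.0, -0.0], [0.0, 0.0, -1.0]]
ft_force: [1.1, -0.7, -0.5]
finger_gap: 0.328
gripper_force: 0.0
```

Run:
```python
from h import *
a=cam('top');b=cam('side');
A=cv2.resize(a['bgr'][150:260,180:310],None,fx=4,fy=4)
cv2.imwrite('pics/p3.png',A)
o=robot.get_obs();print(o['eef_pos'])
```

```text
[0.59951781 0.10138649 0.29641575]
```

View pics/p3.png

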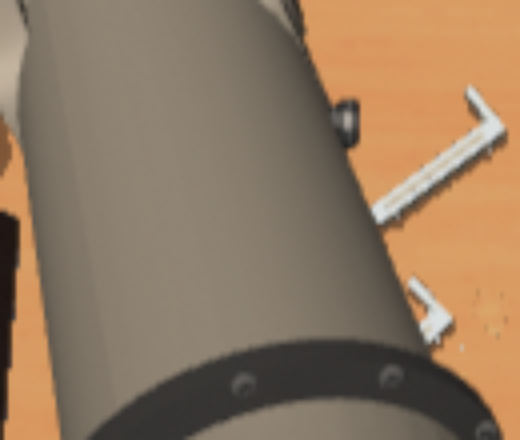

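The arm hides the tray from here, so I'll check it later. Next is the short right rail.

Call:
arm_command(steps="0.0194 -0.105 0 0 0 0.889 28;0.0194 -0.105 0 0 0 0.889 40;0.0194 -0.105 0 0 0 0.889 40;0.0194 -0.105 0 0 0 0.889 40;0.0194 -0.105 0 0 0 0.889 40;0.0194 -0.105 0 0 0 0.889 40;0.0194 -0.105 0 0 0 0.889 40;0.0194 -0.105 0 0 0 0 40;0 0 -0.06 0 0 0 40;0 0 -0.06 0 0 0 40;0 0 0 0 0 0 40;0 0 0 0 0 0 40")

```text
t: 8.47
eef_pos: [0.6455, -0.1436, 0.26]
tcp_rot: [[0.778, 0.628, -0.002], [0.628, -0.778, 0.001], [-0.001, -0.002, -1.0]]
ft_force: [-0.0, -0.1, -0.2]
finger_gap: 0.467
gripper_force: 0.0
```

Run:
```python
from h import *
a=cam('top');b=cam('side')
A=cv2.resize(a['bgr'][150:240,180:300],None,fx=4,fy=4);B=cv2.resize(b['bgr'][120:210,230:350],None,fx=3,fy=3)
cv2.imwrite('pics/g3.png',np.hstack([A,cv2.copyMakeBorder(B,0,90,0,0,0)]))
o=robot.get_obs();print(o['eef_pos'],o['tcp_rot'])
```

```text
[ 0.64612826 -0.14327166  0.26160287] [[ 7.78053405e-01  6.28197602e-01  8.19147808e-04]
 [ 6.28197740e-01 -7.78053718e-01  1.08579820e-04]
 [ 7.05550580e-04  4.30105904e-04 -9.99999659e-01]]
```

View pics/g3.png

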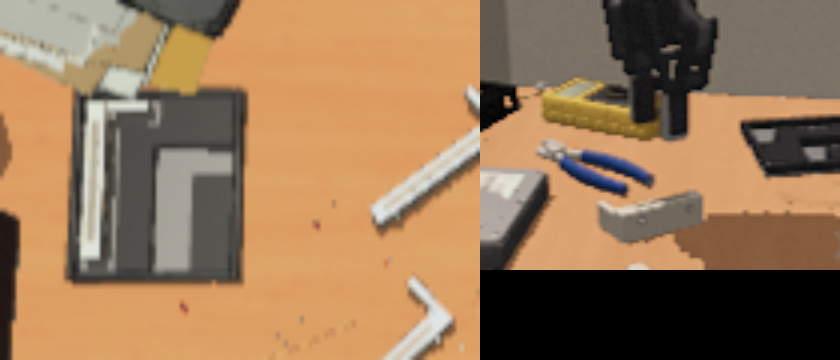

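The long right rail sits in its slot at crop (92,180), and the gripper is over the short right rail. I'll correct y by 7 mm, descend, grip and lift.

Call:
arm_command(steps="0 -0.023 -0.06 0 0 0 40;0 0 -0.08 0 0 0 40;0 0 -0.07 0 0 0 40;0 0 -0.03 0 0 0 40;0 0 -0.016 0 0 0 30;0 0 0 0 0 0 8;0 0 0 0 0 0 8;0 0 0 0 0 0 8;0 0 0 0 0 0 8;0 0 0 0 0 0 8;0 0 0 0 0 0 8;0 0 0 0 0 0 8")

```text
t: 9.57
eef_pos: [0.646, -0.1509, 0.1847]
tcp_rot: [[0.779, 0.627, 0.001], [0.627, -0.779, -0.0], [0.001, 0.001, -1.0]]
ft_force: [-1.4, 0.3, 6.1]
finger_gap: 0.151
gripper_force: 44.7
```

Call:
arm_command(steps="0 0 0.08 0 0 0 8;0 0 0.12 0 0 0 8;0 0 0.12 0 0 0 8;0 0 0 0 0 0 8;0 0 0 0 0 0 8")

```text
t: 9.98
eef_pos: [0.6463, -0.151, 0.2824]
tcp_rot: [[0.779, 0.627, 0.004], [0.627, -0.779, -0.001], [0.003, 0.003, -1.0]]
ft_force: [0.6, -0.5, -0.5]
finger_gap: 0.153
gripper_force: 43.7
```

```bash
cat > rl.py <<'E'
from h import *
import sys
# placed pale rail contours in a top-view window: x0 y0 x1 y1
a=cam('top');x0,y0,x1,y1=map(int,sys.argv[1:5]);z=float(sys.argv[5])
hsv=cv2.cvtColor(a['bgr'],cv2.COLOR_BGR2HSV)
m=((hsv[...,1]<60)&(hsv[...,2]>185)).astype(np.uint8);w=np.zeros_like(m);w[y0:y1,x0:x1]=1
cs,_=cv2.findContours(m*w,cv2.RETR_EXTERNAL,cv2.CHAIN_APPROX_NONE)
for k in cs:
    if cv2.contourArea(k)>60: print([np.round(ray(a,p[0],z)[:2]*1000).astype(int).tolist() for p in cv2.approxPolyDP(k,1.5,True)])
E
python3 rl.py 192 171 248 225 .029
python3 - <<'E'
from h import *
b=cam('side');o=robot.get_obs();print(o['eef_pos'],o['finger_gap'],o['gripper_force'])
cv2.imwrite('pics/g4.png',cv2.resize(b['bgr'][90:210,220:380],None,fx=4,fy=4))
E
```

```text
[[653, 244], [653, 253], [545, 251], [548, 240]]
[ 0.64537344 -0.15094387  0.27943191] 0.15214001880570155 43.68867337703705
```

View pics/g4.png

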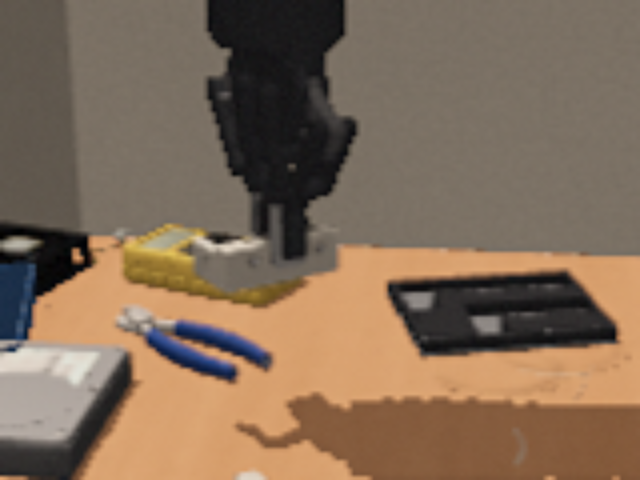

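The RL centre measures about (600,247), within 1–2 mm of target. The short right rail is held level, with its pins symmetric about the fingers at crop column 285. I'll carry it to its slot.

Call:
arm_command(steps="-0.0171 0.0958 0 0 0 -0.89 8;-0.0171 0.0958 0 0 0 -0.89 8;-0.0171 0.0958 0 0 0 -0.89 8;-0.0171 0.0958 0 0 0 -0.89 8;-0.0171 0.0958 0 0 0 -0.89 8;-0.0171 0.0958 0 0 0 -0.89 8;-0.0171 0.0958 0 0 0 -0.89 8;-0.0171 0.0958 0 0 0 0 8;-0.0171 0.0958 0 0 0 0 8;-0.0171 0.0958 0 0 0 0 8;-0.0171 0.0958 0 0 0 0 8;-0.0171 0.0958 0 0 0 0 8")

```text
t: 11.08
eef_pos: [0.5833, 0.1953, 0.2783]
tcp_rot: [[1.0, 0.026, -0.002], [0.026, -1.0, -0.001], [-0.002, 0.001, -1.0]]
ft_force: [0.9, -0.6, -0.6]
finger_gap: 0.148
gripper_force: 43.7
```

Call:
arm_command(steps="0 0 -0.06 0 0 0 8;0 0 -0.1 0 0 0 8;0 0 -0.06 0 0 0 8;0 0 0 0 0 0 8;0 0 0 0 0 0 8;0 0 0 0 0 0 8")

```text
t: 11.58
eef_pos: [0.5843, 0.1941, 0.2143]
tcp_rot: [[1.0, 0.026, -0.0], [0.026, -1.0, 0.0], [-0.0, -0.0, -1.0]]
ft_force: [0.7, -0.1, -0.0]
finger_gap: 0.151
gripper_force: 43.7
```

Position is right on target. Lowering.

Call:
arm_command(steps="0 0 -0.03 0 0 0 8;0 0 -0.03 0 0 0 8;0 0 -0.015 0 0 0 8;0 0 0 0 0 0 8;0 0 0 0 0 0 8")

```text
t: 12.0
eef_pos: [0.5841, 0.194, 0.1911]
tcp_rot: [[1.0, 0.026, -0.001], [0.026, -1.0, -0.0], [-0.001, 0.0, -1.0]]
ft_force: [0.7, 0.4, 0.0]
finger_gap: 0.153
gripper_force: 43.7
```

Call:
arm_command(steps="0 0 -0.006 0 0 0 8;0 0 -0.005 0 0 0 8;0 0 0 0 0 0 8;0 0 0 0 0 0 8")

```text
t: 12.33
eef_pos: [0.5842, 0.1941, 0.1881]
tcp_rot: [[1.0, 0.026, 0.0], [0.026, -1.0, 0.0], [0.0, -0.0, -1.0]]
ft_force: [0.2, 0.8, 0.2]
finger_gap: 0.152
gripper_force: 43.7
```

Call:
arm_command(steps="0 0 -0.004 0 0 0 8;0 0 -0.003 0 0 0 8;0 0 0 0 0 0 8;0 0 0 0 0 0 8")

```text
t: 12.67
eef_pos: [0.5842, 0.1942, 0.1876]
tcp_rot: [[1.0, 0.026, 0.001], [0.026, -1.0, -0.0], [0.001, 0.0, -1.0]]
ft_force: [-8.8, -4.1, 26.6]
finger_gap: 0.148
gripper_force: 47.3
```

Call:
arm_command(steps="0 0 0.005 0 0 0 20;0 0 0 0 0 0 28;0 0 0 0 0 0 28;0 0 0 0 0 0 28;0 0 0.06 0 0 0 28;0 0 0.12 0 0 0 28;0 0 0.12 0 0 0 28;0 0 0 0 0 -0.978 28;0.0098 -0.0613 0 0 0 -0.978 28;0.0196 -0.1226 0 0 0 -0.978 28;0.0196 -0.1226 0 0 0 -0.978 28;0.0196 -0.1226 0 0 0 -0.978 40")

```text
t: 13.67
eef_pos: [0.6047, 0.0641, 0.2775]
tcp_rot: [[0.882, -0.471, 0.0], [-0.471, -0.882, 0.0], [0.0, -0.0, -1.0]]
ft_force: [1.1, -0.0, -0.5]
finger_gap: 0.451
gripper_force: 0.0
```

Call:
arm_command(steps="0.0196 -0.1226 0 0 0 -0.978 40;0.0098 -0.0613 0 0 0 -0.978 40;0 0 -0.04 0 0 -0.978 40;0 0 0 0 0 -0.978 40;0 0 0 0 0 0 40;0 0 0 0 0 0 40;0 0 0 0 0 0 40")

```text
t: 14.25
eef_pos: [0.6136, 0.0106, 0.2656]
tcp_rot: [[0.628, -0.778, 0.0], [-0.778, -0.628, 0.0], [0.0, -0.0, -1.0]]
ft_force: [-0.1, -0.4, 0.3]
finger_gap: 0.47
gripper_force: 0.0
```

```bash
python3 rl.py 192 171 248 225 .029
```

```text
[[621, 162], [620, 200], [549, 199], [549, 188], [617, 189]]
[[653, 244], [653, 253], [545, 251], [548, 240]]
```

RS seated at about (584,194), as planned. Gripping the long left rail.

Call:
arm_command(steps="0 0 -0.08 0 0 0 40;0 0 -0.1 0 0 0 40;0 0 -0.06 0 0 0 40;0 0 -0.03 0 0 0 30;0 0 0 0 0 0 8;0 0 0 0 0 0 8;0 0 0 0 0 0 8;0 0 0 0 0 0 8;0 0 0 0 0 0 8;0 0 0 0 0 0 8;0 0 0 0 0 0 8")

```text
t: 15.22
eef_pos: [0.6137, 0.0102, 0.185]
tcp_rot: [[0.625, -0.781, 0.001], [-0.781, -0.625, 0.0], [0.0, -0.001, -1.0]]
ft_force: [-0.0, -0.5, -0.2]
finger_gap: 0.154
gripper_force: 43.3
```

Call:
arm_command(steps="0 0 0.08 0 0 0 8;0 0 0.12 0 0 0 8;0 0 0.12 0 0 0 8;0 0 0 0 0 0 8;0 0 0 0 0 0 8")

```text
t: 15.63
eef_pos: [0.6142, 0.0102, 0.283]
tcp_rot: [[0.625, -0.781, 0.004], [-0.781, -0.625, 0.0], [0.002, -0.004, -1.0]]
ft_force: [-0.9, -0.1, -0.9]
finger_gap: 0.147
gripper_force: 43.4
```

Run:
```python
from h import *
b=cam('side');o=robot.get_obs();print(o['eef_pos'],o['finger_gap'],o['gripper_force'])
cv2.imwrite('pics/g5.png',cv2.resize(b['bgr'][110:250,210:400],None,fx=4,fy=4))
```

```text
[0.61357107 0.01015128 0.28126387] 0.1558316215526139 43.398141860961914
```

View pics/g5.png

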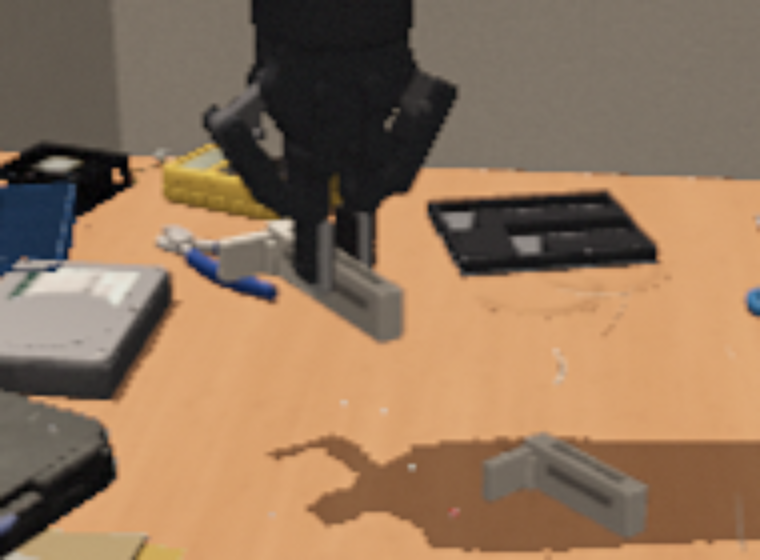

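It is held level and centred, with the finger midpoint at crop column 331 matching the bar's middle. Next I'll carry it to tray_left's long slot.

Call:
arm_command(steps="-0.0231 -0.1099 0 0 0 0.94 8;-0.0231 -0.1099 0 0 0 0.94 8;-0.0231 -0.1099 0 0 0 0.94 8;-0.0231 -0.1099 0 0 0 0.94 8;-0.0231 -0.1099 0 0 0 0.94 8;-0.0231 -0.1099 0 0 0 0.94 8;-0.0231 -0.1099 0 0 0 0.94 8;-0.0231 -0.1099 0 0 0 0.94 8;-0.0231 -0.1099 0 0 0 0.94 8;-0.0231 -0.1099 0 0 0 0.94 8;-0.0231 -0.1099 0 0 0 0.94 8;-0.0231 -0.1099 0 0 0 0.94 8")

```text
t: 16.68
eef_pos: [0.5294, -0.3868, 0.2789]
tcp_rot: [[0.958, 0.286, -0.002], [0.286, -0.958, 0.002], [-0.001, -0.002, -1.0]]
ft_force: [0.5, 0.5, 0.3]
finger_gap: 0.153
gripper_force: 43.4
```

Call:
arm_command(steps="0 0 -0.06 0 0 0 8;0 0 -0.1 0 0 0 8;0 0 -0.06 0 0 0 8;0 0 0 0 0 0 8;0 0 0 0 0 0 8;0 0 0 0 0 0 8")

```text
t: 17.18
eef_pos: [0.5307, -0.3854, 0.2149]
tcp_rot: [[0.959, 0.282, 0.0], [0.282, -0.959, 0.0], [0.0, -0.0, -1.0]]
ft_force: [-0.5, -0.0, -0.2]
finger_gap: 0.148
gripper_force: 43.4
```

Call:
arm_command(steps="0 0 -0.03 0 0 0 8;0 0 -0.03 0 0 0 8;0 0 -0.018 0 0 0 8;0 0 -0.006 0 0 0 8;0 0 0 0 0 0 8;0 0 0 0 0 0 8")

```text
t: 17.68
eef_pos: [0.5305, -0.3855, 0.1893]
tcp_rot: [[0.96, 0.282, -0.0], [0.282, -0.96, 0.0], [-0.0, -0.0, -1.0]]
ft_force: [-0.5, 1.3, -0.4]
finger_gap: 0.15
gripper_force: 43.4
```

Call:
arm_command(steps="0 0 -0.005 0 0 0 8;0 0 -0.004 0 0 0 8;0 0 0 0 0 0 8;0 0 0 0 0 0 8")

```text
t: 18.02
eef_pos: [0.5306, -0.3855, 0.187]
tcp_rot: [[0.96, 0.282, 0.001], [0.282, -0.96, -0.0], [0.0, 0.0, -1.0]]
ft_force: [-0.9, 1.1, 4.7]
finger_gap: 0.147
gripper_force: 44.1
```

Seated at the floor height. I'll release, rise and go to the last rail.

Call:
arm_command(steps="0 0 0.002 0 0 0 20;0 0 0 0 0 0 28;0 0 0 0 0 0 28;0 0 0 0 0 0 28;0 0 0.06 0 0 0 28;0 0 0.12 0 0 0 28;0 0 0.12 0 0 0 28;-0.0064 0.0572 0 0 0 -0.93 28;-0.0127 0.1143 0 0 0 -0.93 28;-0.0127 0.1143 0 0 0 -0.93 28;-0.0127 0.1143 0 0 0 -0.93 40;-0.0127 0.1143 0 0 0 -0.93 40")

```text
t: 19.02
eef_pos: [0.5127, -0.2298, 0.2772]
tcp_rot: [[0.979, -0.205, 0.0], [-0.205, -0.979, 0.0], [0.0, -0.0, -1.0]]
ft_force: [0.6, 0.4, -1.6]
finger_gap: 0.467
gripper_force: 0.0
```

Call:
arm_command(steps="-0.0127 0.1143 0 0 0 -0.93 40;-0.0127 0.1143 0 0 0 -0.93 40;-0.0127 0.1143 0 0 0 -0.93 40;-0.0127 0.1143 0 0 0 -0.93 40;-0.0127 0.1143 0 0 0 -0.93 40;-0.0127 0.1143 0 0 0 -0.93 40;-0.0127 0.1143 0 0 0 0 40;-0.0064 0.0572 0 0 0 0 40;0 0 -0.05 0 0 0 40;0 0 0 0 0 0 40;0 0 0 0 0 0 40;0 0 0 0 0 0 40")

```text
t: 20.02
eef_pos: [0.4847, 0.0254, 0.2624]
tcp_rot: [[0.706, -0.708, -0.0], [-0.708, -0.706, -0.0], [0.0, 0.0, -1.0]]
ft_force: [-0.1, -0.2, -0.5]
finger_gap: 0.472
gripper_force: 0.0
```

```bash
python3 rl.py 380 195 450 262 .029; python3 rl.py 192 171 248 225 .029;python3 - <<'E'
from h import *
b=cam('side');cv2.imwrite('pics/g6.png',cv2.resize(b['bgr'][130:260,260:430],None,fx=4,fy=4))
E
```

```text
[[577, -340], [581, -366], [486, -391], [480, -399], [489, -402], [584, -374]]
[[653, 244], [653, 253], [548, 251], [548, 240]]
```

View pics/g6.png

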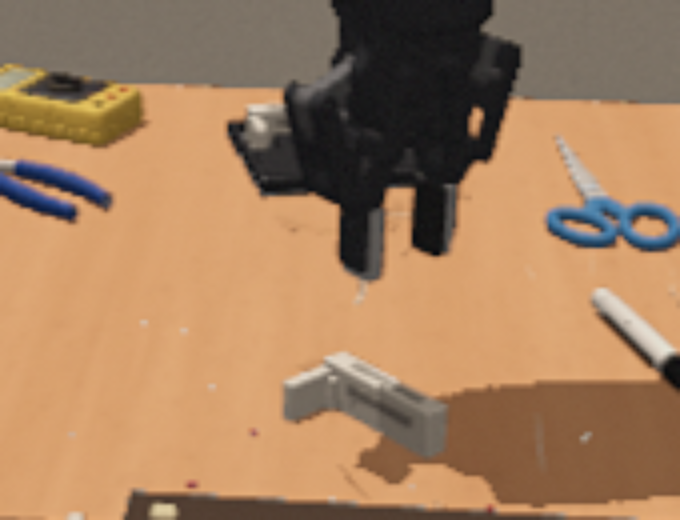

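LL measures about (532,-385), on target. The gripper is above the last rail, at crop (385,400). I'll grip it.

Call:
arm_command(steps="0 0 -0.08 0 0 0 40;0 0 -0.1 0 0 0 40;0 0 -0.05 0 0 0 40;0 0 -0.028 0 0 0 30;0 0 0 0 0 0 8;0 0 0 0 0 0 8;0 0 0 0 0 0 8;0 0 0 0 0 0 8;0 0 0 0 0 0 8;0 0 0 0 0 0 8;0 0 0 0 0 0 8")

```text
t: 21.08
eef_pos: [0.4848, 0.026, 0.1852]
tcp_rot: [[0.707, -0.707, 0.001], [-0.707, -0.707, 0.0], [0.0, -0.001, -1.0]]
ft_force: [0.1, -1.0, -0.8]
finger_gap: 0.153
gripper_force: 43.6
```

Call:
arm_command(steps="0 0 0.08 0 0 0 8;0 0 0.12 0 0 0 8;0 0 0.12 0 0 0 8;0 0 0 0 0 0 8;0 0 0 0 0 0 8")

```text
t: 21.5
eef_pos: [0.4852, 0.026, 0.2829]
tcp_rot: [[0.707, -0.708, 0.004], [-0.708, -0.707, 0.0], [0.003, -0.003, -1.0]]
ft_force: [-0.1, 0.3, -1.3]
finger_gap: 0.151
gripper_force: 43.7
```

Run:
```python
from h import *
b=cam('side');o=robot.get_obs();print(o['eef_pos'],o['finger_gap'],o['gripper_force'])
cv2.imwrite('pics/g7.png',cv2.resize(b['bgr'][130:260,280:430],None,fx=4,fy=4))
```

```text
[0.48468951 0.02599787 0.28148548] 0.1545219201778431 43.65845203399658
```

View pics/g7.png

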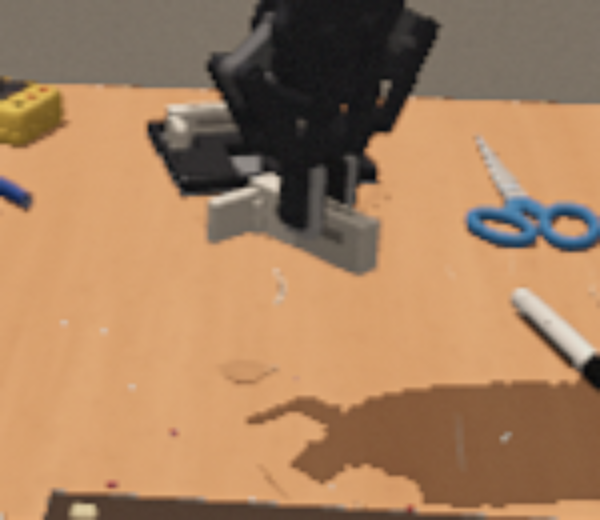

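It is held level and centred. Carrying it to the short slot.

Call:
arm_command(steps="0.004 -0.1018 0 0 0 0.853 8;0.004 -0.1018 0 0 0 0.853 8;0.004 -0.1018 0 0 0 0.853 8;0.004 -0.1018 0 0 0 0.853 8;0.004 -0.1018 0 0 0 0.853 8;0.004 -0.1018 0 0 0 0.853 8;0.004 -0.1018 0 0 0 0.853 8;0.004 -0.1018 0 0 0 0.853 8;0.004 -0.1018 0 0 0 0.853 8;0.004 -0.1018 0 0 0 0.853 8;0.004 -0.1018 0 0 0 0.853 8;0.004 -0.1018 0 0 0 0.853 8")

```text
t: 22.55
eef_pos: [0.4985, -0.3418, 0.2791]
tcp_rot: [[0.958, 0.286, -0.002], [0.286, -0.958, 0.001], [-0.002, -0.002, -1.0]]
ft_force: [0.3, -0.5, 0.5]
finger_gap: 0.152
gripper_force: 43.6
```

Call:
arm_command(steps="0 0 -0.06 0 0 0 8;0 0 -0.1 0 0 0 8;0 0 -0.06 0 0 0 8;0 0 0 0 0 0 8;0 0 0 0 0 0 8;0 0 0 0 0 0 8")

```text
t: 23.05
eef_pos: [0.4993, -0.3404, 0.2152]
tcp_rot: [[0.959, 0.283, 0.0], [0.283, -0.959, 0.0], [0.0, -0.0, -1.0]]
ft_force: [-0.1, 0.0, -1.2]
finger_gap: 0.155
gripper_force: 43.7
```

Call:
arm_command(steps="0 0 -0.03 0 0 0 8;0 0 -0.03 0 0 0 8;0 0 -0.018 0 0 0 8;0 0 -0.006 0 0 0 8;0 0 0 0 0 0 8;0 0 0 0 0 0 8")

```text
t: 23.55
eef_pos: [0.4991, -0.3404, 0.1896]
tcp_rot: [[0.959, 0.282, -0.0], [0.282, -0.959, 0.0], [-0.0, -0.0, -1.0]]
ft_force: [-0.7, 0.3, 0.6]
finger_gap: 0.152
gripper_force: 43.7
```

Call:
arm_command(steps="0 0 -0.005 0 0 0 8;0 0 -0.004 0 0 0 8;0 0 0 0 0 0 8;0 0 0 0 0 0 8")

```text
t: 23.88
eef_pos: [0.4992, -0.3405, 0.1874]
tcp_rot: [[0.959, 0.282, 0.001], [0.282, -0.959, -0.0], [0.0, 0.001, -1.0]]
ft_force: [-1.3, 0.6, 7.2]
finger_gap: 0.153
gripper_force: 44.6
```

Call:
arm_command(steps="0 0 0.002 0 0 0 20;0 0 0 0 0 0 28;0 0 0 0 0 0 28;0 0 0 0 0 0 28;0 0 0.06 0 0 0 28;0 0 0.12 0 0 0 28;0 0 0.12 0 0 0 28;0 0.08 0.05 0 0 0 28;0 0.12 0 0 0 0 28;0 0.12 0 0 0 0 28;0 0.12 0 0 0 0 28;0 0.12 0 0 0 0 28")

```text
t: 24.88
eef_pos: [0.4987, -0.171, 0.2927]
tcp_rot: [[0.959, 0.282, 0.0], [0.282, -0.959, -0.0], [0.0, 0.0, -1.0]]
ft_force: [1.3, 0.3, 0.5]
finger_gap: 0.327
gripper_force: 0.0
```

Call:
arm_command(steps="0 0.12 0 0 0 0 28;0 0.08 0 0 0 0 28;0 0 0 0 0 0 28;0 0 0 0 0 0 28;0 0 0 0 0 0 28")

```text
t: 25.3
eef_pos: [0.499, -0.1129, 0.2925]
tcp_rot: [[0.959, 0.282, 0.0], [0.282, -0.959, -0.0], [-0.0, 0.0, -1.0]]
ft_force: [-0.5, 0.1, 0.4]
finger_gap: 0.329
gripper_force: 0.0
```

```bash
python3 rl.py 380 195 450 262 .029; python3 rl.py 192 171 248 225 .029;python3 - <<'E'
from h import *
b=cam('top');cv2.imwrite('pics/end.png',cv2.resize(b['bgr'][110:310,180:450],None,fx=2.9,fy=2.9))
E
```

```text
[[535, -325], [474, -340], [466, -354], [538, -334]]
[[577, -340], [578, -366], [486, -391], [480, -399], [489, -402], [584, -374]]
[[620, 200], [549, 199], [549, 188], [620, 189]]
[[653, 244], [653, 253], [548, 251], [548, 240]]
```

View pics/end.png

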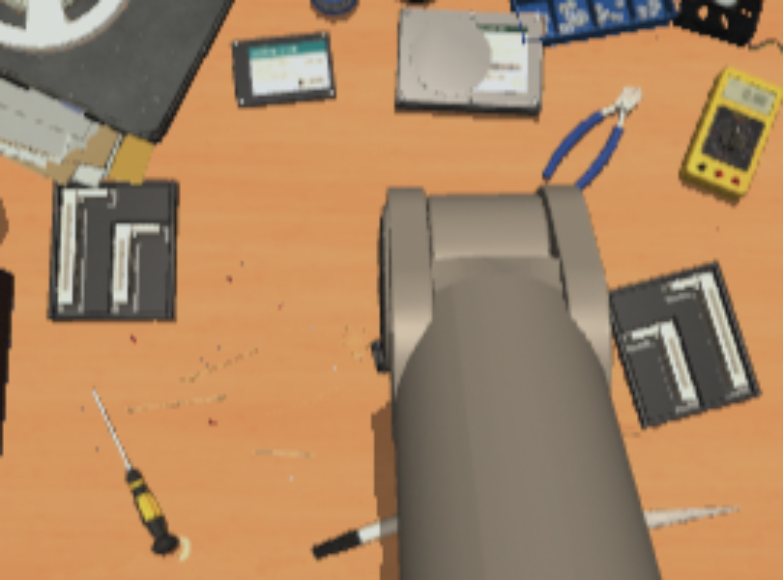

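All four rails sit in their slots: right pair at (70,245) and (125,265), left pair at (720,330) and (675,365). The bystanders haven't moved. I'll hand in.

```bash
python3 -c "from workcell import robot;print(robot.hand_in())"
```

```text
the job is handed in; nothing more can be done
None
```

All four rails are in their own slots and were at rest in the last camera check, about 3 mm or less from target, with the drives and screwdriver untouched; the job was handed in at about 25 s, and the hand-in call returned no verdict.

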